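Unlatch and open the radio cage

TASK

Open the handheld-radio cage on the duty desk: lift the thumb latch bar by its stud until it is out of its catch, feeling for the right height because the keeper is set differently each time, and never forcing the bar against the keeper. Then swing the gate smoothly out to about a right angle and leave it standing open, let go of, with the bar hanging down again. Do not disturb the other things on the desk.

Things in the scene. Friction and masses are not known exactly. Their poses are not given: they have to be found in the camera images.
- cage: Open-topped dark steel desk cage, 140 deep (its x), 280 wide (its y), 150 high (back wall 108), fixed to the desk, with three handheld radios inside. Origin: centre of its underside, on the desk. Its front, with the gate, faces its own -x, roughly towards the robot. The front plane is at x = -70 in this frame.
- gate (a joint): Hinge of the grey barred gate, upright axis at the gate's left (cage +y) edge: 0 closed, growing to 1.75 rad as the free edge swings out of the cage front (clockwise seen from above). Gate 180 wide from hinge to free edge, 10 thick, 15 to 130 above the desk, 0.6 kg; hinge friction (about 0.12 N m) holds it where it is left.
- gate_hinge (a point): Point on the gate's hinge axis, 100 above the desk, at cage frame (-70, 100) in x, y. It turns with the gate.
- latch: Steel latch bar, 8 x 8 in section, about 0.16 kg, on the gate's front. Origin: its pivot, 12 in front of the gate's mid plane, 60 from the hinge axis, 100 above the desk; pivot axis = its x. The bar runs from there along its own -y past the gate's free edge. Level when latched; its free end lifts up to 0.45 rad and falls by its weight, hanging 0.05 rad below level when unsupported.
- latch_nose (a point): Centre of the bar's round nose (disc 16 across, 8 thick), 150 from the pivot, lying in the keeper when latched. It must rise 6 to 30 (differs each time) for its underside just to clear the keeper's front lip; 2 further up it meets the keeper's upper lip, which is sprung (6 N per mm) and can be felt. It then needs about 16 of outward travel to be out of the keeper (gate at 0.08 rad).
- thumb_stud (a point): Where to take the latch bar: on the round stud, 12 across, that sticks straight out of the bar's front (bar -x), 100 from the pivot. This point is 40 in front of the bar's mid plane; the stud is free for 36 back to the bar and 12 forward to a ball end 20 across. Pinch it from above, fingers closing along the bar, or hook it from below. About 100 above the desk when latched.
- keeper: Keeper (catch) on the cage's right front panel. Origin: the nose's centre when latched. A fixed shelf carries the nose; an aluminium plate, set by hand at a height that this pose does NOT show, has a lip before the nose (4 thick, from 6 in front of the origin) and an upper lip over it. More than 14 N between bar and keeper, upward on the upper lip or outward on the front lip, damages it.
- fluid: White correction-fluid bottle with red cap, 38 across, 85 high, loose, left of the cage. Origin: centre of its underside.
- pen_cup: Yellow pen cup with pens, 72 across, 95 high (pens to 139), loose, right of the cage. Origin: centre of its underside.
- clip_box: Red box of clips, 70 x 50 x 25 high, loose, in front and right of the cage. Origin: centre of its underside.

How it is judged:
On the way, in this order (a step that is already met when the one before it is completed fails the run):
1. the latch bar is lifted (stud at least 3 mm up) while the gate is still shut (under 0.06 rad) (height (world z) of thumb_stud above 0.103 m and value of joint gate below 0.06 rad), for 0.1 s.
2. the bar is out of the keeper and the gate ajar (over 0.15 rad) (value of joint gate above 0.15 rad), for 0.1 s.
At the end, for the whole second after the job is handed in: The gate stands open at 1.15 rad (66 degrees) or more, at rest, and the latch bar hangs down (stud below 98 mm) (value of joint gate above 1.15 rad and velocity of joint gate between -0.05 and 0.05 rad/s and height (world z) of thumb_stud below 0.098 m); the robot touches nothing.
It fails at once if the bar is forced against the keeper with more than 14 N (contact force between latch and keeper above 14 N).
It fails at once if the gate is flung faster than 2 rad/s (velocity of joint gate above 2 rad/s or velocity of joint gate below -2 rad/s).
It fails at once if a bystander is moved more than 20 mm (distance of any of fluid, pen_cup, clip_box from where it was at the start of the episode above 0.02 m).
It also fails if it takes over 67 s, if anything falls off the work surface, if the arm or the gripper's body presses on something with over 40 N, if the wrist force passes 120 N, or if a joint passes its speed limit or range.

ROBOT

A 7-joint arm with a two-finger parallel gripper is mounted at the origin on the work surface. World frame = base frame: x ahead of the robot, y to its left, z up, the work surface at z = 0. Lengths are in m, angles in rad, forces in N, time in s.
With the tool pointing down it reaches from about 0.425 to 0.925 m from the base axis. Payload 6.8 kg.
Tool frame: the origin (TCP) lies midway between the tips of the shut fingers; the grasp point (between the pads) lies 19 mm behind it (r.tcp_to_grasp is the distance from the TCP to the grasp point, in m); z points along the fingers, y is the line along which they close (so a half turn about z gives the same grasp; the last joint's range is limited). The gripper opens to 88 mm and grips with 3 to 60 N. Pads are 20 mm wide; open, the fingers measure 115 mm over their backs; the gripper's body (75 mm by 178 mm) begins 61 mm behind the grasp point.
Start: joints at [1.186, 0.477, 0.022, 1.555, -0.011, 1.109, -0.083], TCP at [0.184, -0.649, 0.223] pointing down, gripper open.
Joint ranges: [-2.96, 2.96], [-0.34, 2.1], [-1.41, 1.46], [0.24, 2.44], [-1.37, 4.51], [0.17, 1.92], [-2.96, 2.96]. Speed limits (rad/s): [2.39, 2.39, 3.14, 3.14, 3.14, 3.14, 3.14].

INTERFACE

Orientations are given as a unit quaternion [w, x, y, z].
In Python, from station import r, cams, hand_in gives the robot as it stands.
- The arm moves only by the tool arm_command, never from a script. Its argument "moves" is one flat list of numbers, 5 for each row, row after row: the finger opening in m, from 0 to 0.0878, then the shift along the tool's x, y, z in m, then the turn about the tool's z in rad. In form: [jaw, x, y, z, roll, jaw, x, y, z, roll, ...]. A call has 1 to 10 rows; each row shifts and turns the commanded pose from where the row before left it, along the tool's axes as they then stand; what a row does not reach is not made up. A row lasts 1/12 s, in which the tool goes at most 41.7 mm and 7.16 degrees, less where a joint would pass 70% of its speed; a pose out of reach is approached as far as the arm can. A call is refused whole if a number of a shift passes 0.0417 or a number of a turn 0.125, either way. A call with a gripper value outside its range is refused whole. The fingers move at their own pace and stop on an object; the grip force is fixed at half the most. Time passes only in rows, so rows that do not move let the fingers close. It gives the time, the measured TCP pose, the force, the opening and the grip force at its end, in the units of the state.
- r.read_state(): the state, without advancing time (a new reading comes with each control period).
- cams.grab_frame(name): name is "scene" or "top"; returns (picture, depth): 400x640x3 uint8, blue, green, red; 400x640 float32, m along the optical axis (not along the pixel's ray), 0 where there is no reading.
- cams.camera_params(name): a dict with "K" (3x3 intrinsics, pixels), "rvec" (rotation vector, rad) and "tvec" (3), from world to camera coordinates, as OpenCV has them. Camera axes: x right, y down, z forward; pixel columns grow to the right and rows downward; lengths in m; the calibration is good to about 2 mm. A picture is of the moment at which its call begins. camera_params takes no time and is no camera call.
- hand_in(): hands the job in; it is judged then, once.
Trained networks look in the newest picture that a camera, given by its name, has taken for a name from the list of things; names that differ only in an ending like _2 or _b are one class to them, and where a whole thing is asked for, a point or a joint stands for the part that bears it (a point fixed in the world has none). Each returns a list of dicts, best first, with "score" (0 to 1); they miss things now and then, are a little off and sometimes report something else, mostly with a low value. They report only what shows in the picture. A call takes as long as a camera call.
- cams.silhouettes(camera, thing): "pixels" (400x640 bool, what is visible of it).
- cams.mark_of(camera, thing): "at" ([x, y, z] in m, in world coordinates, good to about 4 mm: a listed point, or the origin of a listed thing).
The state is a dict: "clock": time; "q": joint angles; "joint_velocities": joint speeds; "effort": joint torques, N m; "position": TCP position; "ee_rot": TCP orientation; "force": force on the tool from outside, world axes, zero at the start; "ft_torque": the same for the moment, N m; "finger_gap": opening from 0.0 (shut) to 1.0 (fully open); "gripper_force": force on a finger pad.
Only numpy, scipy, OpenCV 4.12 (cv2) and the standard library are available. Lean on these libraries where they do the work, as an engineer would, in place of code of your own. Each camera call takes 0.05 s, during which the arm holds its last target. There are 200 camera calls.

## Working session

There is one attempt and no reset: what is moved stays moved. The work goes in short steps, Python scripts to look and compute and a tool call to move; the robot and the scene stay as the last step left them, time stands still between calls to the robot, and variables do not carry over. Pictures are saved under pics/ and viewed, at most 10 in all, crops included, and the job is handed in when it is done.

Besides the shell and the picture viewer there is one more tool, called after "Emit:" as a command line: name --argument value ..., lists and objects as JSON in quotes. arm_command: Moves the arm, as the interface text tells. Its arguments: {"type":"object","properties":{"moves":{"type":"array","items":{"type":"number"}}},"required":["moves"]}

```bash
mkdir -p pics; python3 - <<'E'
from station import r,cams
import cv2,numpy as np
s=r.read_state(); print({k:np.round(v,3) for k,v in s.items()})
for c in("scene","top"):
    p,d=cams.grab_frame(c); cv2.imwrite(f"pics/{c}0.png",p)
    for t in("cage","gate_hinge","latch","latch_nose","thumb_stud","keeper","fluid","pen_cup","clip_box"):
        m=cams.mark_of(c,t); print(c,t,[(round(x["score"],2),np.round(x["at"],3).tolist()) for x in m[:2]])
E
```

```text
{'clock': np.float64(0.0), 'q': array([ 1.186,  0.478,  0.022,  1.556, -0.012,  1.109, -0.083]), 'joint_velocities': array([-0.   , -0.002,  0.   , -0.   ,  0.   , -0.   , -0.001]), 'effort': array([ 0.0000e+00, -5.8285e+01,  1.5350e+00, -2.7261e+01, -5.4000e-02,
        1.7000e-02,  0.0000e+00]), 'position': array([ 0.184, -0.649,  0.222]), 'ee_rot': array([-0.001,  0.99 ,  0.138, -0.   ]), 'force': array([0.649, 0.039, 0.054]), 'ft_torque': array([-0.023, -0.065,  0.031]), 'gripper_force': np.float64(0.0), 'finger_gap': np.float64(1.0)}
scene cage [(0.94, [0.757, 0.068, -0.0])]
scene gate_hinge [(0.73, [0.7, 0.176, 0.102])]
scene latch []
scene latch_nose []
scene thumb_stud [(0.64, [0.63, 0.024, 0.1])]
scene keeper [(0.59, [0.664, -0.03, 0.102])]
scene fluid [(0.66, [0.735, 0.298, 0.004])]
scene pen_cup [(0.65, [0.706, -0.153, -0.002]), (0.29, [0.732, 0.298, 0.003])]
scene clip_box [(0.73, [0.578, -0.134, -0.002])]
top cage [(0.82, [0.76, 0.065, -0.001])]
top gate_hinge [(0.92, [0.696, 0.176, 0.101])]
top latch [(0.74, [0.685, 0.119, 0.103])]
top latch_nose [(0.65, [0.661, -0.033, 0.104])]
top thumb_stud [(0.56, [0.629, 0.024, 0.104])]
top keeper [(0.61, [0.666, -0.03, 0.1]), (0.49, [0.707, -0.154, -0.001])]
top fluid [(0.57, [0.733, 0.297, -0.0])]
top pen_cup [(0.95, [0.702, -0.153, 0.001]), (0.28, [0.661, -0.032, 0.102])]
top clip_box [(0.89, [0.582, -0.134, 0.002])]
```

View pics/scene0.png

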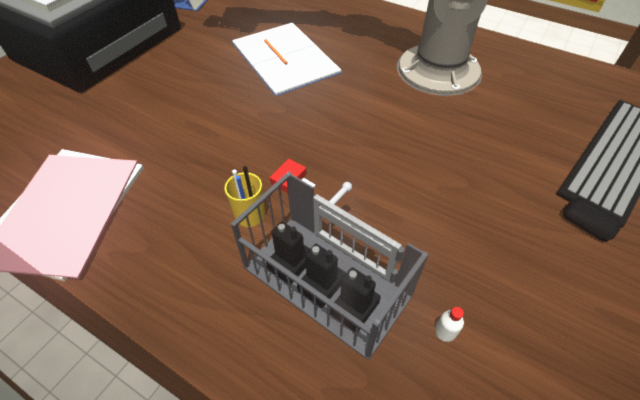

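View pics/top0.png

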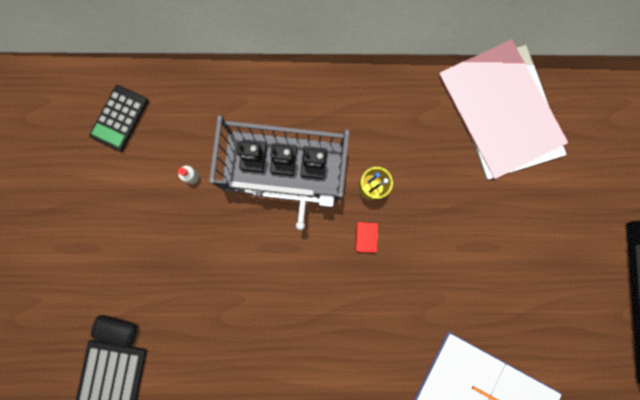

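The scene view shows the cage with the stud and ball at about (346,187), and the top view shows the stud running from (304,197) to (300,226). The cage yaw is about -0.12. The networks agree with the pictures. I'll move above the stud, then turn by about -2.74 rad so the last joint has range left for the swing.

Emit:
arm_command --moves '[0.044,0.031,-0.026,0,0,0.044,0.031,-0.026,0,0,0.044,0.031,-0.026,0,0,0.044,0.031,-0.026,0,0,0.044,0.031,-0.026,0,0,0.044,0.031,-0.026,0,0,0.044,0.031,-0.026,0,0,0.044,0.031,-0.026,0,0,0.044,0.031,-0.026,0,0,0.044,0.031,-0.026,0,0]'

```text
clock: 1.83
position: [0.4124, -0.3128, 0.223]
ee_rot: [0.0, 0.99, 0.138, 0.0]
force: [0.6, -0.9, 0.4]
finger_gap: 0.504
gripper_force: 0.0
```

Emit:
arm_command --moves '[0.044,0.031,-0.026,0,0,0.044,0.031,-0.026,0,0,0.044,0.031,-0.026,0,0,0.044,0.031,-0.026,0,0,0.044,0.031,-0.026,0,0,0.044,0.031,-0.026,0,0,0.044,0.031,-0.026,0,0,0.044,0.031,-0.026,0,0,0.044,0.031,-0.026,0,0,0.044,0.031,-0.026,0,0]'

```text
clock: 2.67
position: [0.6397, 0.0219, 0.2228]
ee_rot: [0.0, 0.99, 0.138, 0.0]
force: [0.5, -0.1, 0.6]
finger_gap: 0.5
gripper_force: 0.0
```

Emit:
arm_command --moves '[0.044,0,0,0,-0.12,0.044,0,0,0,-0.12,0.044,0,0,0,-0.12,0.044,0,0,0,-0.12,0.044,0,0,0,-0.12,0.044,0,0,0,-0.12,0.044,0,0,0,-0.12,0.044,0,0,0,-0.12,0.044,0,0,0,-0.12,0.044,0,0,0,-0.12]'

```text
clock: 3.5
position: [0.6388, 0.0201, 0.2227]
ee_rot: [0.0, 0.738, 0.675, -0.0]
force: [-0.9, -0.1, 0.4]
finger_gap: 0.499
gripper_force: 0.0
```

Emit:
arm_command --moves '[0.044,0,0,0,-0.12,0.044,0,0,0,-0.12,0.044,0,0,0,-0.12,0.044,0,0,0,-0.12,0.044,0,0,0,-0.12,0.044,0,0,0,-0.12,0.044,0,0,0,-0.12,0.044,0,0,0,-0.12,0.044,0,0,0,-0.12,0.044,0,0,0,-0.12]'

```text
clock: 4.33
position: [0.6388, 0.02, 0.2227]
ee_rot: [0.0, 0.228, 0.974, -0.0]
force: [-0.8, -0.3, -0.8]
finger_gap: 0.498
gripper_force: 0.0
```

Emit:
arm_command --moves '[0.044,0,0,0,-0.12,0.044,0,0,0,-0.12,0.044,0,0,0,-0.1,0.044,0,0,0,0]'

```text
clock: 4.67
position: [0.6388, 0.0199, 0.2224]
ee_rot: [-0.0, 0.061, 0.998, 0.0]
force: [-0.3, 0.5, -0.4]
finger_gap: 0.502
gripper_force: 0.0
```

```bash
cat > h.py <<'E'
from station import r,cams
import numpy as np
from scipy.spatial.transform import Rotation as R
def rot(s): w,x,y,z=s["ee_rot"]; return R.from_quat([x,y,z,w])
def show():
    s=r.read_state(); M=rot(s).as_matrix()
    print("t",round(float(s["clock"]),2),"pos",np.round(s["position"],4),"yaw",round(np.arctan2(M[1,0],M[0,0]),3),"F",np.round(s["force"],2),"q",np.round(s["q"],2),"gap",round(float(s["finger_gap"])*.0878,4),"gf",round(float(s["gripper_force"]),1))
    return s,M
E
python3 - <<'E'
from h import *
import cv2
s,M=show()
for c in("scene","top"):
    p,d=cams.grab_frame(c); cv2.imwrite(f"pics/{c}1.png",p)
    for t in("thumb_stud","latch_nose","latch","gate_hinge"):
        print(c,t,[(round(x["score"],2),np.round(x["at"],3).tolist()) for x in cams.mark_of(c,t)[:2]])
T=np.array([.637,.023,.081]); print("tool delta",np.round(M.T@(T-s["position"]),4))
E
```

```text
t 4.67 pos [0.6388 0.0199 0.2224] yaw 3.02 F [-0.32  0.54 -0.44] q [ 0.49  0.57 -0.9   1.6   0.47  1.2   0.94] gap 0.0441 gf 0.0
scene thumb_stud [(0.67, [0.629, 0.025, 0.097])]
scene latch_nose [(0.68, [0.628, 0.025, 0.102])]
scene latch []
scene gate_hinge [(0.59, [0.7, 0.178, 0.102])]
top thumb_stud []
top latch_nose []
top latch [(0.19, [0.577, -0.134, 0.003])]
top gate_hinge [(0.72, [0.693, 0.175, 0.1])]
tool delta [0.0021 0.0029 0.1414]
```

Emit:
arm_command --moves '[0.044,0.001,0.0015,0.03,0,0.044,0.001,0.0015,0.03,0,0.044,0,0,0.02,0,0.044,0,0,0.01,0,0.044,0,0,0,0]'

```text
clock: 5.58
position: [0.6358, 0.0231, 0.1303]
ee_rot: [-0.002, 0.062, 0.998, -0.0]
force: [0.2, -0.5, -0.3]
finger_gap: 0.503
gripper_force: 0.0
```

```bash
python3 - <<'E'
from h import *
import cv2
s,M=show()
p,d=cams.grab_frame("scene"); cv2.imwrite("pics/s2.png",cv2.resize(p[110:290,230:470],None,fx=3.3,fy=3.3,interpolation=cv2.INTER_CUBIC))
E
```

```text
t 5.58 pos [0.6358 0.0231 0.1303] yaw 3.017 F [ 0.2  -0.51 -0.31] q [ 0.45  0.66 -0.85  1.69  0.55  1.05  0.87] gap 0.0442 gf 0.0
```

View pics/s2.png

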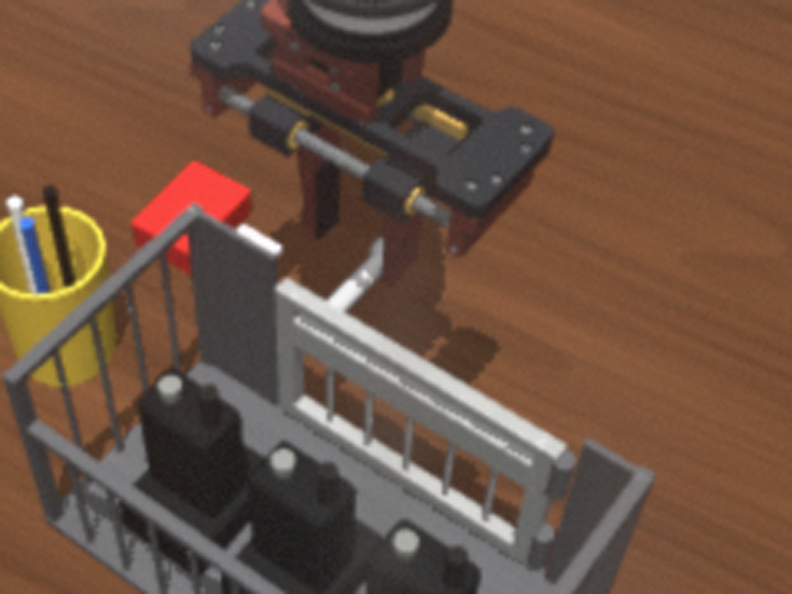

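The fingers straddle the stud line: crop shows them at (320,190) and (405,230) with the stud at (360,280) below. I'll go down to the stud height and close in steps.

Emit:
arm_command --moves '[0.044,0,0,0.015,0,0.044,0,0,0.015,0,0.044,0,0,0.012,0,0.044,0,0,0.007,0,0.03,0,0,0,0,0.03,0,0,0,0,0.024,0,0,0,0,0.024,0,0,0,0]'

```text
clock: 6.3
position: [0.6377, 0.0238, 0.0844]
ee_rot: [0.001, 0.062, 0.998, 0.0]
force: [-0.2, 0.1, -0.6]
finger_gap: 0.278
gripper_force: 0.0
```

Emit:
arm_command --moves '[0.02,0,0,0,0,0.02,0,0,0,0]'

```text
clock: 6.47
position: [0.6375, 0.0236, 0.0842]
ee_rot: [0.0, 0.062, 0.998, 0.0]
force: [0.4, 0.6, 0.2]
finger_gap: 0.232
gripper_force: 0.0
```

Emit:
arm_command --moves '[0.017,0,0,0,0,0.017,0,0,0,0]'

```text
clock: 6.63
position: [0.6373, 0.0235, 0.0839]
ee_rot: [0.0, 0.062, 0.998, -0.0]
force: [-0.1, 0.2, -0.3]
finger_gap: 0.197
gripper_force: 0.0
```

Emit:
arm_command --moves '[0.0155,0,0,0.003,0,0.0155,0,0,0,0]'

```text
clock: 6.8
position: [0.6369, 0.0234, 0.0802]
ee_rot: [-0.0, 0.062, 0.998, -0.0]
force: [-0.4, 0.1, -0.4]
finger_gap: 0.176
gripper_force: 0.0
```

Emit:
arm_command --moves '[0.014,0,0,0,0,0.014,0,0,0,0]'

```text
clock: 6.97
position: [0.6371, 0.0235, 0.0805]
ee_rot: [-0.0, 0.062, 0.998, -0.0]
force: [-0.6, -0.4, 0.4]
finger_gap: 0.162
gripper_force: 0.0
```

Emit:
arm_command --moves '[0.013,0,0,0,0,0.013,0,0,0,0]'

```text
clock: 7.13
position: [0.6372, 0.0234, 0.0806]
ee_rot: [-0.0, 0.062, 0.998, -0.0]
force: [-1.1, -0.3, 0.6]
finger_gap: 0.148
gripper_force: 0.1
```

Very well centred. Now I'll grip.

Emit:
arm_command --moves '[0.008,0,0,0,0,0.008,0,0,0,0,0.008,0,0,0,0,0.008,0,0,0,0]'

```text
clock: 7.47
position: [0.6371, 0.023, 0.0806]
ee_rot: [-0.0, 0.062, 0.998, -0.0]
force: [-0.4, -1.8, 0.1]
finger_gap: 0.131
gripper_force: 30.0
```

```bash
python3 - <<'E'
from h import *
show()
E
```

```text
t 7.47 pos [0.6371 0.023  0.0806] yaw 3.017 F [-0.37 -1.83  0.15] q [ 0.43  0.71 -0.81  1.72  0.61  0.98  0.83] gap 0.0115 gf 30.0
```

Emit:
arm_command --moves '[0.008,0,0,-0.001,0,0.008,0,0,-0.001,0,0.008,0,0,-0.001,0,0.008,0,0,-0.001,0,0.008,0,0,0,0]'

```text
clock: 7.88
position: [0.6368, 0.0233, 0.0845]
ee_rot: [-0.0, 0.062, 0.998, -0.0]
force: [-1.5, -2.4, -3.1]
finger_gap: 0.127
gripper_force: 30.0
```

Emit:
arm_command --moves '[0.008,0,0.0001,-0.0004,0,0.008,0,0,-0.0004,0,0.008,0,0,0,0]'

```text
clock: 8.13
position: [0.6367, 0.0233, 0.0852]
ee_rot: [-0.0, 0.062, 0.998, -0.0]
force: [-2.3, -2.4, -3.8]
finger_gap: 0.127
gripper_force: 30.0
```

Emit:
arm_command --moves '[0.008,0,0.0001,-0.0004,0,0.008,0,0,-0.0004,0,0.008,0,0,0,0]'

```text
clock: 8.38
position: [0.6369, 0.0233, 0.0862]
ee_rot: [-0.0, 0.062, 0.998, -0.0]
force: [-3.4, -3.8, -3.5]
finger_gap: 0.13
gripper_force: 30.0
```

Emit:
arm_command --moves '[0.008,0.0003,0.0001,-0.0005,0,0.008,0.0003,0,-0.0004,0,0.008,0,0,0,0]'

```text
clock: 8.63
position: [0.6368, 0.0234, 0.0873]
ee_rot: [0.0, 0.063, 0.998, -0.0]
force: [-2.7, -4.9, -3.6]
finger_gap: 0.128
gripper_force: 30.0
```

Emit:
arm_command --moves '[0.008,0.0002,0,-0.0005,0,0.008,0,0,-0.0004,0,0.008,0,0,0,0]'

```text
clock: 8.88
position: [0.6365, 0.0236, 0.0882]
ee_rot: [0.0, 0.063, 0.998, -0.0]
force: [-1.7, -4.9, -3.3]
finger_gap: 0.126
gripper_force: 30.0
```

Emit:
arm_command --moves '[0.008,0.0002,0,-0.0005,0,0.008,0,0,-0.0004,0,0.008,0,0,0,0]'

```text
clock: 9.13
position: [0.6362, 0.0238, 0.0891]
ee_rot: [-0.0, 0.062, 0.998, -0.0]
force: [-3.1, -4.9, -2.5]
finger_gap: 0.13
gripper_force: 30.0
```

Emit:
arm_command --moves '[0.008,0.0002,0,-0.0005,0,0.008,0,0,-0.0005,0,0.008,0,0,0,0]'

```text
clock: 9.38
position: [0.636, 0.0239, 0.0897]
ee_rot: [0.0, 0.062, 0.998, 0.0]
force: [-0.1, -3.9, -7.1]
finger_gap: 0.127
gripper_force: 30.0
```

Force stepped up by about 4 N. I'll hold still and read it again to confirm.

Emit:
arm_command --moves '[0.008,0,0,0,0,0.008,0,0,0,0]'

```text
clock: 9.55
position: [0.6361, 0.0239, 0.0897]
ee_rot: [0.0, 0.062, 0.998, 0.0]
force: [1.0, -3.9, -7.8]
finger_gap: 0.126
gripper_force: 30.0
```

Emit:
arm_command --moves '[0.008,0,0,0.0006,0,0.008,0,0,0.0006,0,0.008,0,0,0,0]'

```text
clock: 9.8
position: [0.636, 0.0239, 0.089]
ee_rot: [0.0, 0.062, 0.998, -0.0]
force: [-0.6, -4.5, -3.2]
finger_gap: 0.125
gripper_force: 30.0
```

Emit:
arm_command --moves '[0.008,0,0,0.0002,0,0.008,0.0008,0.0002,0,0.005,0.008,0.0008,0.0002,0,0.005,0.008,0.0006,0.0002,0,0.004,0.008,0,0,0,0]'

```text
clock: 10.22
position: [0.6338, 0.0248, 0.0889]
ee_rot: [-0.0, 0.07, 0.998, -0.0]
force: [-2.7, -5.4, -2.6]
finger_gap: 0.126
gripper_force: 30.0
```

Emit:
arm_command --moves '[0.008,0.0008,0.0002,0,0.005,0.008,0.0008,0.0002,0,0.005,0.008,0,0,0,0]'

```text
clock: 10.47
position: [0.6322, 0.0255, 0.0889]
ee_rot: [-0.0, 0.074, 0.997, -0.0]
force: [-1.7, -5.3, -2.7]
finger_gap: 0.127
gripper_force: 30.0
```

Emit:
arm_command --moves '[0.008,0.0008,0.0002,0,0.005,0.008,0.0016,0.0005,0,0.01,0.008,0.0016,0.0005,0,0.01,0.008,0.0016,0.0005,0,0.01,0.008,0,0,0,0]'

```text
clock: 10.88
position: [0.6267, 0.028, 0.0889]
ee_rot: [-0.0, 0.092, 0.996, -0.0]
force: [-2.7, -5.5, -3.6]
finger_gap: 0.129
gripper_force: 30.0
```

Emit:
arm_command --moves '[0.008,0.0016,0.0005,0,0.01,0.008,0.0016,0.0005,0,0.01,0.008,0.0016,0.0005,0,0.01,0.008,0.0016,0.0005,0,0.01,0.008,0,0,0,0]'

```text
clock: 11.3
position: [0.6206, 0.0311, 0.0888]
ee_rot: [-0.0, 0.112, 0.994, -0.001]
force: [-3.2, -5.4, -2.4]
finger_gap: 0.13
gripper_force: 30.0
```

Out of the keeper. Now I'll swing along the arc.

Emit:
arm_command --moves '[0.008,0.0032,0.0009,0,0.02,0.008,0.0048,0.0014,0,0.03,0.008,0.0064,0.0019,0,0.04,0.008,0.0079,0.0024,0,0.05,0.008,0.0079,0.0024,0,0.05,0.008,0.0079,0.0024,0,0.05,0.008,0.0079,0.0024,0,0.05,0.008,0.0064,0.0019,0,0.04]'

```text
clock: 11.97
position: [0.5768, 0.0652, 0.0887]
ee_rot: [-0.001, 0.274, 0.962, -0.0]
force: [-2.8, -4.4, -2.3]
finger_gap: 0.13
gripper_force: 30.0
```

```bash
python3 - <<'E'
from h import *
show()
E
```

```text
t 11.97 pos [0.5768 0.0652 0.0887] yaw 2.586 F [-2.82 -4.42 -2.33] q [ 0.34  0.6  -0.75  1.86  0.51  0.89  0.36] gap 0.0114 gf 30.0
```

Emit:
arm_command --moves '[0.008,0.0079,0.0024,0,0.05,0.008,0.0079,0.0024,0,0.05,0.008,0.0079,0.0024,0,0.05,0.008,0.0079,0.0024,0,0.05,0.008,0.0079,0.0024,0,0.05,0.008,0.0079,0.0024,0,0.05,0.008,0.0079,0.0024,0,0.05,0.008,0.0079,0.0024,0,0.05,0.008,0.0079,0.0024,0,0.05,0.008,0.0064,0.0019,0,0.04]'

```text
clock: 12.8
position: [0.5382, 0.137, 0.0888]
ee_rot: [-0.001, 0.499, 0.867, 0.0]
force: [-2.8, -1.6, -2.8]
finger_gap: 0.13
gripper_force: 30.1
```

```bash
python3 - <<'E'
from h import *
show()
E
```

```text
t 12.8 pos [0.5382 0.137  0.0888] yaw 2.097 F [-2.83 -1.58 -2.81] q [ 0.15  0.53 -0.65  1.92  0.43  0.83 -0.21] gap 0.0114 gf 30.1
```

Emit:
arm_command --moves '[0.008,0.0079,0.0024,0,0.05,0.008,0.0079,0.0024,0,0.05,0.008,0.0079,0.0024,0,0.05,0.008,0.0079,0.0024,0,0.05,0.008,0.0079,0.0024,0,0.05,0.008,0.0079,0.0024,0,0.05,0.008,0.0079,0.0024,0,0.05,0.008,0.0079,0.0024,0,0.05,0.008,0.0079,0.0024,0,0.05,0.008,0.0079,0.0024,0,0.05]'

```text
clock: 13.63
position: [0.5385, 0.219, 0.0891]
ee_rot: [-0.001, 0.698, 0.716, 0.001]
force: [1.0, -1.7, -3.0]
finger_gap: 0.126
gripper_force: 30.1
```

Emit:
arm_command --moves '[0.008,0.0048,0.0014,0,0.03,0.008,0.0032,0.0009,0,0.02,0.008,0,0,0,0,0.008,0,0,0.003,0,0.008,0,0,0.003,0,0.008,0,0,0.003,0,0.008,0,0,0.002,0,0.008,0,0,0,0]'

```text
clock: 14.3
position: [0.5401, 0.2254, 0.0771]
ee_rot: [-0.001, 0.715, 0.699, -0.0]
force: [-5.8, 2.4, 0.1]
finger_gap: 0.133
gripper_force: 30.0
```

```bash
python3 - <<'E'
from h import *
show()
E
```

```text
t 14.3 pos [0.5401 0.2254 0.0771] yaw 1.549 F [-5.75  2.37  0.12] q [-0.11  0.56 -0.51  1.86  0.37  0.81 -0.84] gap 0.0117 gf 30.0
```

Emit:
arm_command --moves '[0.014,0,0,0,0,0.018,0,0,0,0,0.03,0,0,0,0,0.044,0,0,0,0,0.044,0,0,0,0,0.044,0,0,0,0]'

```text
clock: 14.8
position: [0.5417, 0.2244, 0.0778]
ee_rot: [0.0, 0.715, 0.699, 0.0]
force: [-0.4, 0.3, 0.3]
finger_gap: 0.465
gripper_force: 0.0
```

Emit:
arm_command --moves '[0.044,0,0,-0.01,0,0.044,0,0,-0.02,0,0.044,0,0,-0.03,0,0.044,0,0,-0.03,0,0.044,0,0,-0.03,0,0.044,0,0,-0.03,0,0.044,0,0,-0.03,0,0.044,0,0,0,0,0.044,0,0,0,0]'

```text
clock: 15.55
position: [0.5421, 0.2253, 0.2602]
ee_rot: [0.001, 0.715, 0.699, 0.002]
force: [-0.9, -0.1, 0.7]
finger_gap: 0.5
gripper_force: 0.0
```

```bash
python3 - <<'E'
from h import *
import cv2
show()
p,d=cams.grab_frame("scene"); cv2.imwrite("pics/s3.png",p)
for c in("scene","top"):
    cams.grab_frame(c)
    for t in("thumb_stud","latch_nose","gate_hinge","fluid","pen_cup","clip_box"):
        print(c,t,[(round(x["score"],2),np.round(x["at"],3).tolist()) for x in cams.mark_of(c,t)[:1]])
E
```

```text
t 15.55 pos [0.5421 0.2253 0.2602] yaw 1.548 F [-0.88 -0.08  0.68] q [-0.04  0.36 -0.59  1.7   0.22  1.15 -0.71] gap 0.0439 gf 0.0
scene thumb_stud [(0.56, [0.539, 0.232, 0.096])]
scene latch_nose [(0.85, [0.489, 0.196, 0.092])]
scene gate_hinge [(0.84, [0.7, 0.18, 0.101])]
scene fluid [(0.94, [0.733, 0.296, 0.004])]
scene pen_cup [(0.79, [0.704, -0.15, -0.0])]
scene clip_box [(0.56, [0.582, -0.135, -0.003])]
top thumb_stud [(0.76, [0.541, 0.234, 0.092])]
top latch_nose [(0.87, [0.487, 0.189, 0.093])]
top gate_hinge [(0.69, [0.698, 0.174, 0.102])]
top fluid [(0.76, [0.736, 0.297, -0.002])]
top pen_cup [(0.75, [0.705, -0.153, 0.001])]
top clip_box [(0.32, [0.706, -0.156, 0.002])]
```

View pics/s3.png

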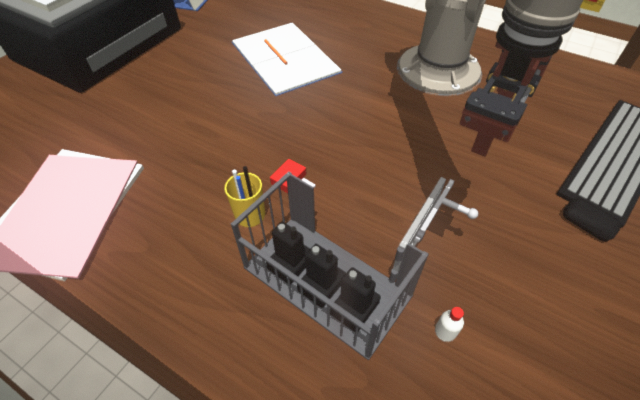

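The picture shows the gate standing open from (405,250) to (445,190), with the stud free at (473,213) and about 95 mm up. The gripper is clear at (500,105), and the bystanders are where they were.

```bash
python3 -c "
from station import hand_in
print(hand_in())"
```

```text
the job is handed in; nothing more can be done
None
```

The job is handed in, though no verdict came back: the latch was lifted by feel and cleared the keeper at an estimated 3 N or so of contact, the gate stands open at about 1.47 rad with the bar hanging (stud about 95 mm up), the gripper is clear and the fluid bottle, pen cup and clip box have not moved.

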